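# Stand the tipped bottles up in the steel tray

## Task

Two bottles have tipped over in the long steel tray, each lying in a gap between the jars. Stand both upright on their feet, in line inside the tray, so that one bottle stands in each gap; set them down rather than dropping them or letting them fall, and leave the jars standing where they are.

Things in the scene. Friction and masses are not known exactly. Their poses are not given: they have to be found in the camera images.
- tray: Fixed shallow steel tray, 680 mm long (its y), 116 wide (its x). Floor top 4 mm above the counter; lips 3 mm thick, 10 mm above the counter on all sides. Origin: centre of its underside, on the counter; z up. Jars stand near y = -280, 0 and +280 mm, within 6 mm (8 mm in x); between them two gaps about 220 mm long around y = -140 and +140.
- tall_bottle: The slimmer white plastic bottle with grey cap, about 0.18 kg: 140 mm long; round body 52 mm in diameter up to 88 mm from the foot, a cone to a 26 mm neck by 106 mm, then a cap 30 mm in diameter and 28 mm long; starts lying along the tray in either gap, cap towards the middle or the end jar. Origin on its axis at mid length; its z axis runs from foot to cap (up when standing).
- stout_bottle: The shorter, thicker white plastic bottle with grey cap, about 0.20 kg: 130 mm long; round body 56 mm in diameter up to 80 mm from the foot, a cone to a 26 mm neck by 98 mm, then a cap 30 mm in diameter and 28 mm long; starts lying along the tray in either gap, cap towards the middle or the end jar. Origin on its axis at mid length; its z axis runs from foot to cap (up when standing).
- jar_a: Bystander: clear glass jar with a steel lid, 62 mm across, 70 mm tall, standing loose in the tray. Origin: centre of its underside. The three jars change places from one start to the next.
- jar_b: Bystander: white ceramic jar with a steel lid, 62 mm across, 76 mm tall, standing loose in the tray. Origin: centre of its underside.
- jar_c: Bystander: steel jar with a dark lid, 58 mm across, 64 mm tall, standing loose in the tray. Origin: centre of its underside.
Things that resemble listed ones, but are neither listed nor needed, are in the scene too. What is shaped like the stout_bottle but brown or red is not meant.

How it is judged:
At the end, for the whole second after the job is handed in: Both bottles stand cap up on the tray floor (within 0.12 rad of vertical), at rest, axes within 32 mm of the tray's centre line, one on each side of the middle jar, 40 to 240 mm from the tray's middle; all jars upright (0.1 rad) and within 30 mm of where they began (angle between each of tall_bottle, stout_bottle's own z axis and vertical below 0.12 rad and z of tall_bottle in the frame of tray between 0.068 and 0.078 m and x of tall_bottle in the frame of tray between -0.032 and 0.032 m and linear speed of each of tall_bottle, stout_bottle below 0.02 m/s and angular speed of each of tall_bottle, stout_bottle below 0.2 rad/s and z of stout_bottle in the frame of tray between 0.063 and 0.073 m and x of stout_bottle in the frame of tray between -0.032 and 0.032 m and ((y of tall_bottle in the frame of tray between 0.04 and 0.24 m and y of stout_bottle in the frame of tray between -0.24 and -0.04 m) or (y of tall_bottle in the frame of tray between -0.24 and -0.04 m and y of stout_bottle in the frame of tray between 0.04 and 0.24 m)) and angle between each of jar_a, jar_b, jar_c's own z axis and vertical below 0.1 rad and distance of each of jar_a, jar_b, jar_c from where it was at the start of the episode below 0.03 m); the robot touches nothing.
It fails at once if a jar is knocked over (angle between any of jar_a, jar_b, jar_c's own z axis and vertical above 0.5 rad).
It fails at once if a bottle is dropped or falls (faster than 0.6 m/s while no finger touches it) ((linear speed of tall_bottle above 0.6 m/s and contact force between tall_bottle and the fingers below 0.05 N) or (linear speed of stout_bottle above 0.6 m/s and contact force between stout_bottle and the fingers below 0.05 N)).
It also fails if it takes over 58 s, if anything falls off the work surface, if the arm or the gripper's body presses on something with over 40 N, if the wrist force passes 120 N, or if a joint passes its speed limit or range.

## Robot

A 7-joint arm with a two-finger parallel gripper is mounted at the origin on the work surface. World frame = base frame: x ahead of the robot, y to its left, z up, the work surface at z = 0. Lengths are in m, angles in rad, forces in N, time in s.
With the tool pointing down it reaches from about 0.4 to 0.85 m from the base axis. Payload 10.4 kg.
Tool frame: the origin (TCP) lies on the mounting face of the last link; the fingertips stand r.tips_ahead ahead of it and the grasp point (between the pads) lies 164 mm ahead of it (r.tips_ahead is the distance from the TCP to the fingertips, in m); z points along the fingers, y is the line along which they close (so a half turn about z gives the same grasp; the last joint's range is limited). The gripper opens to 87 mm and grips with 3 to 60 N. Pads are 19 mm wide; open, the fingers measure 117 mm over their backs; the gripper's body (75 mm by 190 mm) begins 51 mm behind the grasp point.
Start: joints at [1.178, 0.332, -0.065, 1.46, 0.022, 1.35, -0.088], TCP at [0.226, -0.583, 0.405] pointing down, gripper open.
Joint ranges: [-2.6, 2.6], [-0.5, 2.12], [-1.47, 1.34], [0.16, 2.42], [-1.27, 4.41], [0.06, 2.06], [-2.6, 2.6]. Speed limits (rad/s): [2.22, 2.22, 2.79, 2.79, 3.14, 3.14, 3.14].

## Interface

Orientations are given as a unit quaternion [x, y, z, w].
In Python, from bench import telemetry, imaging, job, r gives the robot as it stands.
- The arm moves only by the tool move_arm, never from a script. Its argument "steps" is a list of rows, each an object of numbers: "dx", "dy", "dz": the shift along the tool's x, y, z in cm; "spin": the turn about the tool's z in rad. In form: [{"dx": .., "dy": .., "dz": .., "spin": ..}, ...]. A call has 1 to 12 rows; each row shifts and turns the commanded pose from where the row before left it, along the tool's axes as they then stand; what a row does not reach is not made up. A row lasts 1/10 s, in which the tool goes at most 50 mm and 8.59 degrees, less where a joint would pass 70% of its speed; a pose out of reach is approached as far as the arm can. A call with a gripper value outside its range is refused whole. "claw" is the finger opening in cm, from 0 to 8.7, set as the call begins (left out, the last holds). The fingers move at their own pace and stop on an object; "squeeze" is the grip in N (left out, the last holds). Time passes only in rows, so rows that do not move let the fingers close. It gives the time, the measured TCP pose, the force, the opening and the grip force at its end, in the units of the state.
- telemetry.read_state(): the state, without advancing time (a new reading comes with each control period).
- imaging.camera(name): name is "scene" or "top" or "wrist"; returns a dict with "img" (400x640x3 uint8, red, green, blue), "camera_matrix" (3x3 intrinsics, pixels), "D" ([k1, k2, p1, p2, k3] as OpenCV has them; the pictures are not rectified), "R" (3x3) and "t" (3): a world point X has camera coordinates R X + t. Camera axes: x right, y down, z forward; pixel columns grow to the right and rows downward; lengths in m; the calibration is good to about 2 mm. A picture is of the moment at which its call begins. There is no depth.
- job.close_job(): hands the job in; it is judged then, once.
The state is a dict: "time": time; "joint_positions": joint angles; "joint_vel": joint speeds; "joint_torque": joint torques, N m; "ee_pos": TCP position; "eef_rot": TCP orientation; "ft_force": force on the tool from outside, world axes, zero at the start; "torque": the same for the moment, N m; "width": finger opening in m; "grip_force": force on a finger pad.
Only numpy, scipy, OpenCV 4.12 (cv2) and the standard library are available. Lean on these libraries where they do the work, as an engineer would, in place of code of your own. Each camera call takes 0.05 s, during which the arm holds its last target. There are 200 camera calls.

## Working session

There is one attempt and no reset: what is moved stays moved. The work goes in short steps, Python scripts to look and compute and a tool call to move; the robot and the scene stay as the last step left them, time stands still between calls to the robot, and variables do not carry over. Pictures are saved under pics/ and viewed, at most 10 in all, crops included, and the job is handed in when it is done.

Besides the shell and the picture viewer there is one more tool, called by a JSON object that holds its "op" and its "data", one argument or row to a line. move_arm: Moves the arm, as the interface text tells. Its arguments: {"type":"object","properties":{"steps":{"type":"array","items":{"type":"object","properties":{"dx":{"type":"number"},"dy":{"type":"number"},"dz":{"type":"number"},"spin":{"type":"number"}}}},"claw":{"type":"number"},"squeeze":{"type":"number"}},"required":["steps"]}

```bash
mkdir -p pics
cat > h.py <<'E'
import numpy as np, cv2
from bench import telemetry, imaging, job, r
def ray(c,uv):
    p=cv2.undistortPoints(np.array([[uv]],float),c["camera_matrix"],np.array(c["D"],float))[0,0]
    R=np.array(c["R"]);t=np.array(c["t"])
    return -R.T@t, R.T@np.array([p[0],p[1],1.])
def plane(c,uv,z):
    o,d=ray(c,uv); return o+d*(z-o[2])/d[2]
def proj(c,X):
    R=np.array(c["R"]);return cv2.projectPoints(np.array([X],float),cv2.Rodrigues(R)[0],np.array(c["t"],float),c["camera_matrix"],np.array(c["D"],float))[0][0,0]
E
python3 - <<'E'
from h import *
s=telemetry.read_state(); print(s, r.tips_ahead)
for n in ("top","scene"):
    c=imaging.camera(n); cv2.imwrite(f"pics/{n}0.png",c["img"][:,:,::-1]); print(n,-np.array(c["R"]).T@c["t"], np.round(c["R"],2))
E
```

```text
{'time': 0.0, 'joint_positions': array([ 1.17840119,  0.33287534, -0.06469952,  1.46091181,  0.02159571,
        1.34987419, -0.08852079]), 'joint_vel': array([ 2.49768731e-03, -1.10288468e-03, -2.07649990e-03,  2.45790813e-05,
        1.53814514e-04,  1.52996141e-04, -4.26674673e-04]), 'joint_torque': array([-1.38246352e-03, -6.23231864e+01,  2.38508976e-02, -3.89882183e+01,
       -6.12425990e-02,  3.98320542e-02,  1.94622689e-04]), 'ee_pos': array([ 0.22585506, -0.58264001,  0.40396568]), 'eef_rot': array([ 9.82955023e-01,  1.83844910e-01, -1.54458000e-04, -6.69112618e-04]), 'ft_force': array([-1.2315127 ,  0.41411428, -0.77493149]), 'torque': array([-0.05199996, -0.01449803,  0.02155589]), 'grip_force': 0.0, 'width': 0.08701043213577535} 0.1822
top [0.4993971  0.01450198 0.90755736] [[ 0.01 -1.   -0.01]
 [-1.   -0.01 -0.08]
 [ 0.07  0.01 -1.  ]]
scene [1.38769189 0.04314708 0.5932972 ] [[-0.03  1.   -0.02]
 [ 0.54  0.   -0.84]
 [-0.84 -0.03 -0.54]]
```

View pics/top0.png

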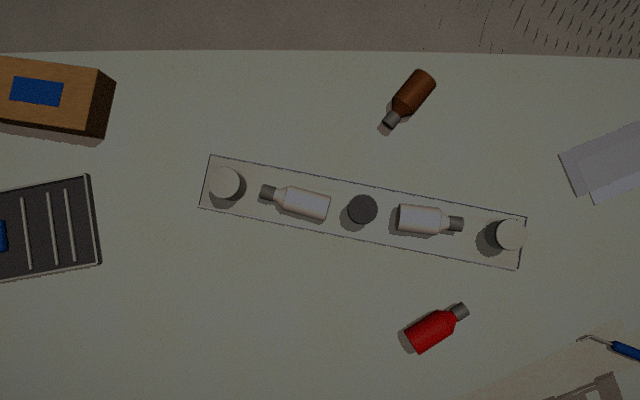

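View pics/scene0.png

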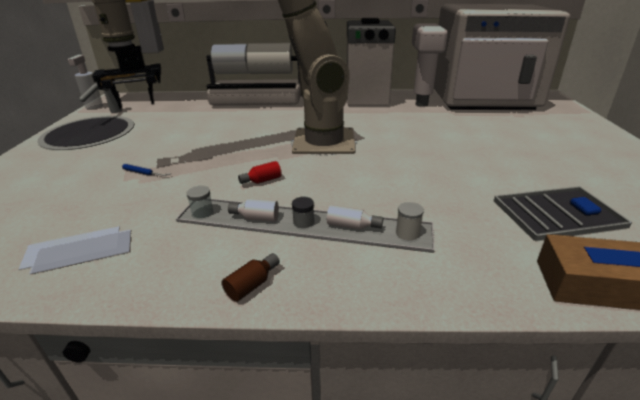

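The top view shows white bottles in the tray at about (303,203), cap left, and (425,220), cap right. Similar brown (410,98) and red (435,328) bottles lie outside the tray. The jars are near (225,184), (362,210) and (508,234). Only the two white bottles with grey caps fit the description. I'll enlarge them to confirm and to tell which is tall and which is stout.

Run:
```python
from h import *
c=imaging.camera("top"); im=c["img"]
cr=im[140:285,195:535]; cr=cv2.resize(cr,None,fx=2.35,fy=2.35,interpolation=cv2.INTER_CUBIC)
cv2.imwrite("pics/crop.png",np.clip(cr[:,:,::-1]*1.8,0,255).astype(np.uint8))
for uv in [(210,155),(199,208),(526,216),(518,269)]: print("tray",plane(c,uv,.010).round(3))
g=cv2.cvtColor(im,cv2.COLOR_RGB2GRAY)
print(g[205:240:3,395:470:6])
hsv=cv2.cvtColor(im,cv2.COLOR_RGB2HSV); print(hsv[205,300],hsv[218,420],hsv[190,268],hsv[223,455],hsv[195,345])
```

```text
tray [0.664 0.276 0.01 ]
tray [0.552 0.295 0.01 ]
tray [ 0.545 -0.384  0.01 ]
tray [ 0.436 -0.366  0.01 ]
[[114 103  93  86  79 109 112 110 110 109 110 106  60]
 [ 66 111 109 110 109 103  94  79 110 110 111 108 108]
 [ 70 115 108 109 109 112 105 107 108 108 108 108 107]
 [ 61 114 110 115 112 109 110 112 105 113 108 109 106]
 [ 67 113 113 112 108 109 110 113 111  75  47  44 109]
 [ 52 113 113 109 111 109 111 110 105  98  63  54 110]
 [ 46 106 107 111 108 113 111 112 108  97  71  68 108]
 [ 48  99 101 102 110 105 110 110 110  60  57  64 110]
 [ 58  67  79  87  93 104 107 104  79  30  30  46 106]
 [ 72  68  66  47  58  70  84  86  64  70 108 107 110]
 [110  65  64  68  76  69  64 111 109 112 108 108 108]
 [106 112 110 109 109  66 111 109 108 109 107 109 109]]
[105   5 109] [128  18 115] [21 36 70] [15 46 77] [ 26  19 110]
```

View pics/crop.png

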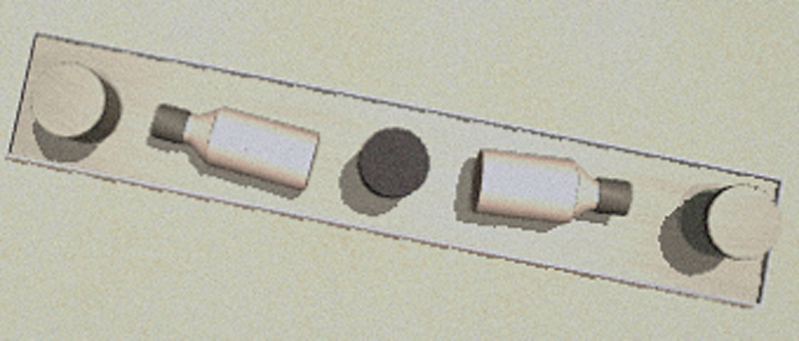

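The crop shows the left bottle slimmer and longer: cap end (152,121), foot (313,160) in crop pixels. That is the tall bottle. The right one is shorter and thicker: foot (480,183), cap end (632,198). That is the stout bottle. Both have white bodies and grey caps, pointing at the end jars.

```bash
cat >> h.py <<'E'
E0=np.array([.608,.2855]);E1=np.array([.4905,-.375]);TC=(E0+E1)/2;TY=(E0-E1)/np.linalg.norm(E0-E1);TX=np.array([TY[1],-TY[0]])
def tray(p): d=np.array(p[:2])-TC; return np.array([d@TX,d@TY])
E
python3 - <<'E'
from h import *
c=imaging.camera("top")
f=lambda u,v:(195+u/2.35,140+v/2.35)
for n,z,pts in [("tall",.030,[(152,121),(170,125),(188,128),(313,160)]),("stout",.032,[(480,183),(597,196),(614,197),(632,198)])]:
    P=[plane(c,f(*p),z) for p in pts]
    for p in P: print(n,p.round(4),"tray",tray(p).round(3))
    d=P[0]-P[-1]; print("len",np.linalg.norm(d),"ang",np.degrees(np.arctan2(d[1],d[0])))
print("trayyaw",np.degrees(np.arctan2(*TY[::-1])),TC)
for n,z,p in [("jl",.073,(68,100)),("jm",.064,(393,162)),("jr",.073,(744,221))]: print(n,tray(plane(c,f(*p),z)).round(3))
s=telemetry.read_state()
from scipy.spatial.transform import Rotation as Ro
print(Ro.from_quat(s["eef_rot"]).as_matrix().round(3))
E
```

```text
tall [0.5862 0.1653 0.03  ] tray [-0.     0.213]
tall [0.583  0.1496 0.03  ] tray [-0.001  0.197]
tall [0.5806 0.134  0.03  ] tray [-0.     0.181]
tall [0.5545 0.0261 0.03  ] tray [-0.007  0.071]
len 0.14275188572249567 ang 77.17943348389181
stout [ 0.5368 -0.1167  0.032 ] tray [ 0.    -0.073]
stout [ 0.527 -0.217  0.032] tray [ 0.008 -0.173]
stout [ 0.5263 -0.2316  0.032 ] tray [ 0.01  -0.188]
stout [ 0.5257 -0.2472  0.032 ] tray [ 0.012 -0.203]
len 0.13093102925867664 ang 85.13662140489461
trayyaw 79.91286193166111 [ 0.54925 -0.04475]
jl [0.001 0.277]
jm [0.002 0.005]
jr [ 0.008 -0.286]
[[ 0.932  0.361 -0.   ]
 [ 0.361 -0.932  0.001]
 [-0.    -0.001 -1.   ]]
```

{"op": "move_arm", "data": {
  "steps": [
    {"dx":3.4,"dy":-1.8},
    {"dx":3.4,"dy":-1.8},
    {"dx":3.4,"dy":-1.8},
    {"dx":3.4,"dy":-1.8},
    {"dx":3.4,"dy":-1.8},
    {"dx":3.4,"dy":-1.8},
    {"dx":3.4,"dy":-1.8},
    {"dx":3.4,"dy":-1.8},
    {"dx":3.4,"dy":-1.8},
    {"dx":3.4,"dy":-1.8},
    {"dx":3.4,"dy":-1.8},
    {"dx":3.2,"dy":-2.1}
  ],
  "claw": 5.5,
  "squeeze": 5
}}

```text
$.steps[0]: bad value
```

{"op": "move_arm", "data": {
  "steps": [
    {"spin":-0.14},
    {"spin":-0.14},
    {"spin":-0.14},
    {"spin":-0.14},
    {"spin":-0.14},
    {"spin":-0.14},
    {"spin":-0.14},
    {"spin":-0.14},
    {},
    {}
  ]
}}

```text
$.steps[0]: bad value
```

```bash
cat >> h.py <<'E'
from scipy.spatial.transform import Rotation as Ro
def to(xyz,ang):
    s=telemetry.read_state(); M=Ro.from_quat(s["eef_rot"]).as_matrix(); a=np.degrees(np.arctan2(M[1,0],M[0,0]))
    print("t",s["time"],"pos",s["ee_pos"].round(4),"xang",a.round(1),"F",s["ft_force"].round(1),"w",s["width"],"tool cm",(M.T@(np.array(xyz)-s["ee_pos"])*100).round(2),"spin",-np.radians(ang-a).round(3), "zax",M[:,2].round(3))
E
python3 - <<'E'
from h import *
to([.526,-.2316,.196],85.1)
c=imaging.camera("wrist"); cv2.imwrite("pics/w1.png",c["img"][:,:,::-1]); print(proj(c,[.5263,-.2316,.032]),proj(c,[.5368,-.1167,.032]))
print(np.round(c["R"],2),-np.array(c["R"]).T@c["t"])
E
```

```text
t 0.2 pos [ 0.2259 -0.5827  0.4043] xang 21.2 F [-0.8  1.  -0.3] w 0.08694521624678503 tool cm [ 40.67 -21.87  20.84] spin -1.115 zax [-0.     0.001 -1.   ]
[  95.72412716 -222.19976517] [  55.83782677 -178.10107467]
[[ 0.36 -0.93 -0.  ]
 [-0.89 -0.35  0.29]
 [-0.27 -0.1  -0.96]] [ 0.30093324 -0.55430614  0.38410894]
```

View pics/w1.png

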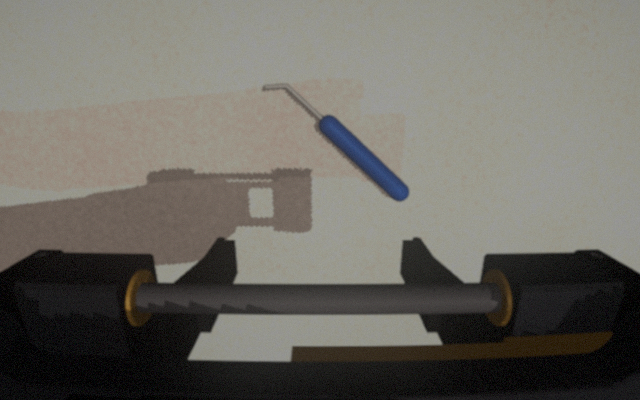

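The arm hasn't moved: the picture shows only the gripper over a blue tool, and both calls were refused because each row needs all four fields.

{"op": "move_arm", "data": {
  "steps": [
    {"dx":3.4,"dy":-1.8,"dz":0,"spin":0},
    {"dx":3.4,"dy":-1.8,"dz":0,"spin":0},
    {"dx":3.4,"dy":-1.8,"dz":0,"spin":0},
    {"dx":3.4,"dy":-1.8,"dz":0,"spin":0},
    {"dx":3.4,"dy":-1.8,"dz":0,"spin":0},
    {"dx":3.4,"dy":-1.8,"dz":0,"spin":0},
    {"dx":3.4,"dy":-1.8,"dz":0,"spin":0},
    {"dx":3.4,"dy":-1.8,"dz":0,"spin":0},
    {"dx":3.4,"dy":-1.8,"dz":0,"spin":0},
    {"dx":3.4,"dy":-1.8,"dz":0,"spin":0},
    {"dx":3.4,"dy":-1.8,"dz":0,"spin":0},
    {"dx":3.2,"dy":-2.1,"dz":0,"spin":0}
  ],
  "claw": 5.5,
  "squeeze": 5
}}

```text
time: 1.45
ee_pos: [0.5262, -0.2307, 0.4047]
eef_rot: [0.983, 0.184, 0.0, 0.0]
ft_force: [0.9, -0.3, 0.4]
width: 0.0551
grip_force: 0.0
```

{"op": "move_arm", "data": {
  "steps": [
    {"dx":0,"dy":0,"dz":0,"spin":-0.14},
    {"dx":0,"dy":0,"dz":0,"spin":-0.14},
    {"dx":0,"dy":0,"dz":0,"spin":-0.14},
    {"dx":0,"dy":0,"dz":0,"spin":-0.14},
    {"dx":0,"dy":0,"dz":0,"spin":-0.14},
    {"dx":0,"dy":0,"dz":0,"spin":-0.14},
    {"dx":0,"dy":0,"dz":0,"spin":-0.14},
    {"dx":0,"dy":0,"dz":0,"spin":-0.14},
    {"dx":0,"dy":0,"dz":0,"spin":0},
    {"dx":0,"dy":0,"dz":0,"spin":0}
  ]
}}

```text
time: 2.45
ee_pos: [0.5253, -0.2319, 0.4047]
eef_rot: [0.737, 0.676, -0.0, -0.0]
ft_force: [0.4, 0.1, 0.2]
width: 0.0551
grip_force: 0.0
```

Run:
```python
from h import *
to([.526,-.2316,.196],85.1)
```

```text
t 2.45 pos [ 0.5253 -0.2319  0.4047] xang 85.1 F [0.4 0.1 0.2] w 0.055070498123294516 tool cm [ 0.03  0.07 20.87] spin 0.0 zax [-0.  0. -1.]
```

{"op": "move_arm", "data": {
  "steps": [
    {"dx":0,"dy":0,"dz":3,"spin":0},
    {"dx":0,"dy":0,"dz":3,"spin":0},
    {"dx":0,"dy":0,"dz":3,"spin":0},
    {"dx":0,"dy":0,"dz":3,"spin":0},
    {"dx":0,"dy":0,"dz":3,"spin":0},
    {"dx":0,"dy":0,"dz":2,"spin":0},
    {"dx":0,"dy":0,"dz":2,"spin":0},
    {"dx":0,"dy":0,"dz":1,"spin":0},
    {"dx":0,"dy":0,"dz":0.9,"spin":0},
    {"dx":0,"dy":0,"dz":0,"spin":0}
  ]
}}

```text
time: 3.45
ee_pos: [0.5251, -0.2318, 0.1951]
eef_rot: [0.736, 0.677, -0.0, -0.0]
ft_force: [-0.8, -1.1, 1.0]
width: 0.0549
grip_force: 0.0
```

{"op": "move_arm", "data": {
  "steps": [
    {"dx":0,"dy":0,"dz":0,"spin":0},
    {"dx":0,"dy":0,"dz":0,"spin":0},
    {"dx":0,"dy":0,"dz":0,"spin":0},
    {"dx":0,"dy":0,"dz":0,"spin":0},
    {"dx":0,"dy":0,"dz":0,"spin":0},
    {"dx":0,"dy":0,"dz":0,"spin":0}
  ],
  "claw": 2.0,
  "squeeze": 6
}}

```text
time: 4.05
ee_pos: [0.5255, -0.2319, 0.1961]
eef_rot: [0.735, 0.678, 0.0, 0.0]
ft_force: [1.7, -1.0, 1.0]
width: 0.03
grip_force: 6.0
```

{"op": "move_arm", "data": {
  "steps": [
    {"dx":0.3,"dy":0,"dz":-0.9,"spin":0},
    {"dx":0.3,"dy":0,"dz":-0.9,"spin":0},
    {"dx":0.4,"dy":0,"dz":-0.8,"spin":0},
    {"dx":0.4,"dy":0,"dz":-0.8,"spin":0},
    {"dx":0.55,"dy":0,"dz":-0.8,"spin":0},
    {"dx":0.55,"dy":0,"dz":-0.8,"spin":0},
    {"dx":0.65,"dy":0,"dz":-0.7,"spin":0},
    {"dx":0.65,"dy":0,"dz":-0.7,"spin":0},
    {"dx":0.7,"dy":0,"dz":-0.6,"spin":0},
    {"dx":0.7,"dy":0,"dz":-0.6,"spin":0},
    {"dx":0,"dy":0,"dz":0,"spin":0}
  ]
}}

```text
time: 5.15
ee_pos: [0.5299, -0.1786, 0.2726]
eef_rot: [0.735, 0.679, 0.0, 0.0]
ft_force: [-0.7, 0.4, -1.4]
width: 0.0293
grip_force: 6.0
```

Run:
```python
from h import *
to([.526,-.2316,.196],85.1)
c=imaging.camera("scene"); cv2.imwrite("pics/s1.png",cv2.resize(c["img"][120:280,160:480,::-1],None,fx=2.4,fy=2.4))
```

```text
t 5.15 pos [ 0.5299 -0.1786  0.2726] xang 85.5 F [-0.7  0.4 -1.4] w 0.029313737070358354 tool cm [-5.31  0.02  7.66] spin 0.006 zax [ 0.001 -0.    -1.   ]
```

View pics/s1.png

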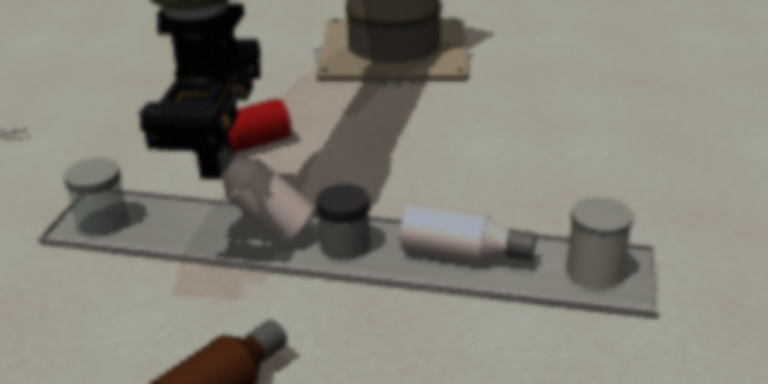

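The stout bottle is at about 45° in the fingers (crop pixel 265,195), with its foot near the middle jar but not tilting it. Next I raise it so it hangs.

{"op": "move_arm", "data": {
  "steps": [
    {"dx":0,"dy":0,"dz":-0.6,"spin":0},
    {"dx":-0.2,"dy":0,"dz":-0.6,"spin":0},
    {"dx":-0.2,"dy":0,"dz":-0.6,"spin":0},
    {"dx":-0.2,"dy":0,"dz":-0.6,"spin":0},
    {"dx":-0.2,"dy":0,"dz":-0.6,"spin":0},
    {"dx":0,"dy":0,"dz":-0.6,"spin":0},
    {"dx":0,"dy":0,"dz":0,"spin":0},
    {"dx":0,"dy":0,"dz":0,"spin":0},
    {"dx":0,"dy":0,"dz":0,"spin":0}
  ]
}}

```text
time: 6.1
ee_pos: [0.5288, -0.1878, 0.3075]
eef_rot: [0.735, 0.678, -0.0, -0.0]
ft_force: [-0.6, 0.9, -1.4]
width: 0.0297
grip_force: 6.0
```

Run:
```python
from h import *
to([.526,-.2316,.196],85.1)
c=imaging.camera("scene"); cv2.imwrite("pics/s2.png",cv2.resize(c["img"][120:280,160:480,::-1],None,fx=2.4,fy=2.4))
```

```text
t 6.1 pos [ 0.5288 -0.1878  0.3075] xang 85.4 F [-0.6  0.9 -1.4] w 0.029703798918637208 tool cm [-4.39  0.08 11.14] spin 0.005 zax [-0.  0. -1.]
```

View pics/s2.png

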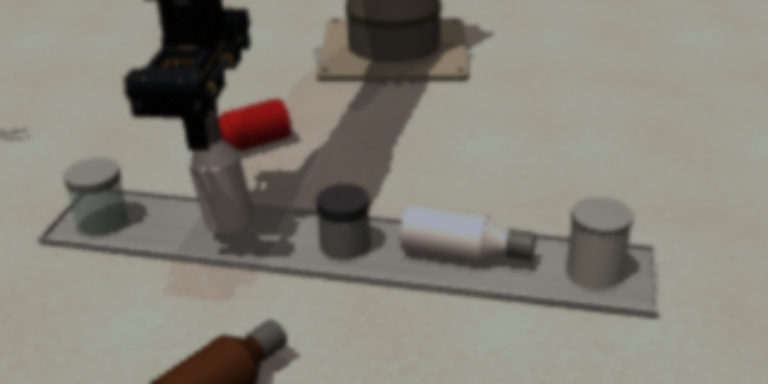

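The stout bottle hangs clear at (222,190), with its foot still about 10° towards the middle. I'll lower it until the foot touches, then shift the grip towards the foot to right it with a light grip.

{"op": "move_arm", "data": {
  "steps": [
    {"dx":0,"dy":0,"dz":0.6,"spin":0},
    {"dx":0,"dy":0,"dz":0.6,"spin":0},
    {"dx":0,"dy":0,"dz":0.4,"spin":0},
    {"dx":0,"dy":0,"dz":0.3,"spin":0},
    {"dx":0,"dy":0,"dz":0.2,"spin":0},
    {"dx":0.4,"dy":0,"dz":0.05,"spin":0},
    {"dx":0.4,"dy":0,"dz":0.05,"spin":0},
    {"dx":0.4,"dy":0,"dz":0.05,"spin":0},
    {"dx":0.4,"dy":0,"dz":0.05,"spin":0},
    {"dx":0,"dy":0,"dz":0.05,"spin":0},
    {"dx":0,"dy":0,"dz":0,"spin":0},
    {"dx":0,"dy":0,"dz":0,"spin":0}
  ],
  "squeeze": 4
}}

```text
time: 7.35
ee_pos: [0.5304, -0.1721, 0.2847]
eef_rot: [0.735, 0.678, 0.0, 0.001]
ft_force: [0.2, -0.8, 4.8]
width: 0.0296
grip_force: 4.0
```

Run:
```python
from h import *
to([.526,-.2316,.196],85.1)
c=imaging.camera("scene"); cv2.imwrite("pics/s3.png",cv2.resize(c["img"][150:250,170:310,::-1],None,fx=5,fy=5))
# vertical direction reference at bottle, in crop px
for z in (.004,.084,.12):
    p=proj(c,[.53,-.168,z]); print((p-[170,150])*5)
```

```text
t 7.35 pos [ 0.5304 -0.1721  0.2847] xang 85.4 F [ 0.2 -0.8  4.8] w 0.029578696253303272 tool cm [-5.96  0.04  8.88] spin 0.004 zax [ 0.001 -0.001 -1.   ]
[434.02662641 334.25782742]
[417.84379105 208.03086192]
[410.14408426 147.64779734]
```

View pics/s3.png

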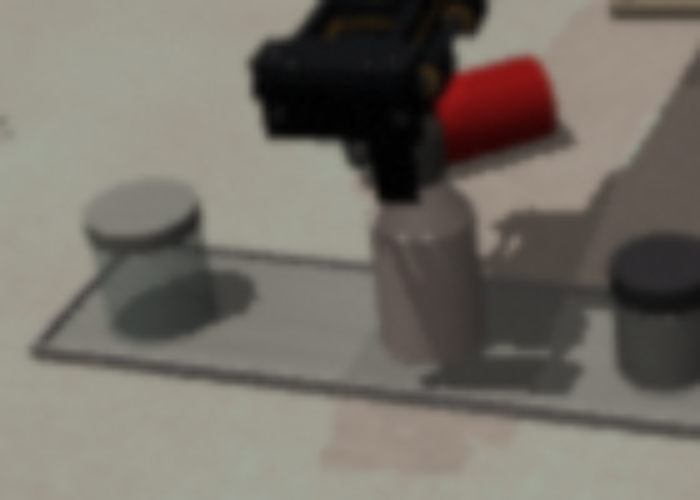

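The stout bottle stands on its foot at (430,280), within a few degrees of vertical and carrying about 5 N. It is well inside the stable range, so I release it.

{"op": "move_arm", "data": {
  "steps": [
    {"dx":-0.2,"dy":0,"dz":-0.05,"spin":0},
    {"dx":0,"dy":0,"dz":0,"spin":0},
    {"dx":0,"dy":0,"dz":0,"spin":0}
  ],
  "squeeze": 3
}}

```text
time: 7.7
ee_pos: [0.5299, -0.174, 0.2845]
eef_rot: [0.735, 0.678, -0.0, -0.0]
ft_force: [0.5, -0.4, -0.9]
width: 0.0301
grip_force: 3.0
```

{"op": "move_arm", "data": {
  "steps": [
    {"dx":0,"dy":0,"dz":0,"spin":0},
    {"dx":0,"dy":0,"dz":0,"spin":0},
    {"dx":0,"dy":0,"dz":0,"spin":0},
    {"dx":0,"dy":0,"dz":0,"spin":0},
    {"dx":0,"dy":0,"dz":-1,"spin":0},
    {"dx":0,"dy":0,"dz":-2,"spin":0},
    {"dx":0,"dy":0,"dz":-3,"spin":0},
    {"dx":0,"dy":0,"dz":-3,"spin":0},
    {"dx":0,"dy":0,"dz":-3,"spin":0},
    {"dx":0,"dy":0,"dz":0,"spin":0}
  ],
  "claw": 5.5
}}

```text
time: 8.7
ee_pos: [0.5308, -0.1738, 0.4099]
eef_rot: [0.735, 0.678, 0.002, 0.003]
ft_force: [0.6, -0.4, -0.2]
width: 0.0549
grip_force: 0.0
```

Run:
```python
from h import *
# tall cap centre, axis 77.2 deg +180 so that tool +x points to its foot would be -102.8; use x at 77.2 (foot towards -x)
to([.583,.1496,.194],77.2)
c=imaging.camera("scene"); g=c["img"].astype(int)
cv2.imwrite("pics/s4.png",cv2.resize(c["img"][150:250,170:310,::-1],None,fx=5,fy=5))
for z in (.004,.134): print((proj(c,[.531,-.172,z])-[170,150])*5)
```

```text
t 8.7 pos [ 0.5308 -0.1738  0.4099] xang 85.4 F [ 0.6 -0.4 -0.2] w 0.05494911807451776 tool cm [32.7   2.44 21.54] spin 0.143 zax [ 0.007 -0.003 -1.   ]
[426.4366756  335.26046585]
[398.9267305  124.46183617]
```

View pics/s4.png

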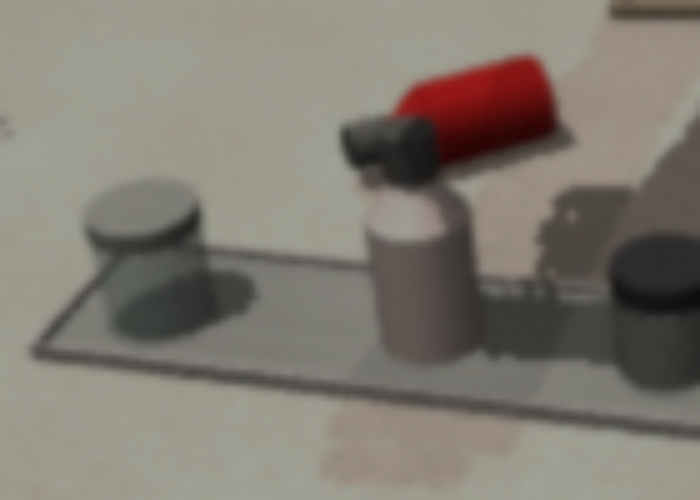

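The stout bottle stands upright and free at (430,250), and the jars haven't moved. Now the tall one.

{"op": "move_arm", "data": {
  "steps": [
    {"dx":3.6,"dy":0.27,"dz":0,"spin":0},
    {"dx":3.6,"dy":0.27,"dz":0,"spin":0},
    {"dx":3.6,"dy":0.27,"dz":0,"spin":0},
    {"dx":3.6,"dy":0.27,"dz":0,"spin":0},
    {"dx":3.6,"dy":0.27,"dz":0,"spin":0},
    {"dx":3.6,"dy":0.27,"dz":0,"spin":0},
    {"dx":3.6,"dy":0.27,"dz":0,"spin":0},
    {"dx":3.6,"dy":0.27,"dz":0,"spin":0},
    {"dx":3.9,"dy":0.28,"dz":0,"spin":0},
    {"dx":0,"dy":0,"dz":0,"spin":0.14},
    {"dx":0,"dy":0,"dz":0,"spin":0},
    {"dx":0,"dy":0,"dz":0,"spin":0}
  ]
}}

```text
time: 9.95
ee_pos: [0.5808, 0.1492, 0.4041]
eef_rot: [0.78, 0.626, -0.001, 0.0]
ft_force: [-0.1, -0.9, -0.1]
width: 0.0548
grip_force: 0.0
```

Run:
```python
from h import *
to([.583,.1496,.194],77.2)
```

```text
t 9.95 pos [0.5808 0.1492 0.4041] xang 77.5 F [-0.1 -0.9 -0.1] w 0.054829260304282784 tool cm [ 0.11  0.22 21.01] spin 0.005 zax [-0.001 -0.001 -1.   ]
```

{"op": "move_arm", "data": {
  "steps": [
    {"dx":0.1,"dy":0.2,"dz":3,"spin":0},
    {"dx":0,"dy":0,"dz":3,"spin":0},
    {"dx":0,"dy":0,"dz":3,"spin":0},
    {"dx":0,"dy":0,"dz":3,"spin":0},
    {"dx":0,"dy":0,"dz":3,"spin":0},
    {"dx":0,"dy":0,"dz":2,"spin":0},
    {"dx":0,"dy":0,"dz":2,"spin":0},
    {"dx":0,"dy":0,"dz":1,"spin":0},
    {"dx":0,"dy":0,"dz":1,"spin":0},
    {"dx":0,"dy":0,"dz":0,"spin":0}
  ]
}}

```text
time: 10.95
ee_pos: [0.5828, 0.1498, 0.1939]
eef_rot: [0.781, 0.625, -0.001, -0.0]
ft_force: [-0.3, -0.2, 0.6]
width: 0.055
grip_force: 0.0
```

{"op": "move_arm", "data": {
  "steps": [
    {"dx":0,"dy":0,"dz":0,"spin":0},
    {"dx":0,"dy":0,"dz":0,"spin":0},
    {"dx":0,"dy":0,"dz":0,"spin":0},
    {"dx":0,"dy":0,"dz":0,"spin":0},
    {"dx":0,"dy":0,"dz":0,"spin":0},
    {"dx":0,"dy":0,"dz":0,"spin":0}
  ],
  "claw": 2.0,
  "squeeze": 6
}}

```text
time: 11.55
ee_pos: [0.5831, 0.1506, 0.195]
eef_rot: [0.781, 0.625, 0.0, 0.0]
ft_force: [1.1, -0.1, 1.8]
width: 0.0297
grip_force: 6.0
```

{"op": "move_arm", "data": {
  "steps": [
    {"dx":-0.3,"dy":0,"dz":-1.0,"spin":0},
    {"dx":-0.3,"dy":0,"dz":-1.0,"spin":0},
    {"dx":-0.4,"dy":0,"dz":-0.9,"spin":0},
    {"dx":-0.4,"dy":0,"dz":-0.9,"spin":0},
    {"dx":-0.55,"dy":0,"dz":-0.85,"spin":0},
    {"dx":-0.55,"dy":0,"dz":-0.85,"spin":0},
    {"dx":-0.65,"dy":0,"dz":-0.75,"spin":0},
    {"dx":-0.65,"dy":0,"dz":-0.75,"spin":0},
    {"dx":-0.7,"dy":0,"dz":-0.6,"spin":0},
    {"dx":-0.7,"dy":0,"dz":-0.6,"spin":0},
    {"dx":0,"dy":0,"dz":0,"spin":0}
  ]
}}

```text
time: 12.65
ee_pos: [0.5718, 0.0985, 0.2776]
eef_rot: [0.781, 0.624, 0.0, 0.001]
ft_force: [0.8, 0.6, -1.9]
width: 0.0297
grip_force: 6.0
```

{"op": "move_arm", "data": {
  "steps": [
    {"dx":0,"dy":0,"dz":-0.6,"spin":0},
    {"dx":0.2,"dy":0,"dz":-0.6,"spin":0},
    {"dx":0.2,"dy":0,"dz":-0.6,"spin":0},
    {"dx":0.2,"dy":0,"dz":-0.6,"spin":0},
    {"dx":0.2,"dy":0,"dz":-0.6,"spin":0},
    {"dx":0,"dy":0,"dz":-0.6,"spin":0},
    {"dx":0,"dy":0,"dz":0,"spin":0},
    {"dx":0,"dy":0,"dz":0,"spin":0},
    {"dx":0,"dy":0,"dz":0,"spin":0}
  ]
}}

```text
time: 13.55
ee_pos: [0.5732, 0.1074, 0.3124]
eef_rot: [0.781, 0.625, -0.0, -0.0]
ft_force: [0.2, -0.4, -2.8]
width: 0.0296
grip_force: 6.0
```

Run:
```python
from h import *
to([.526,-.2316,.196],85.1)
c=imaging.camera("scene"); cv2.imwrite("pics/s5.png",cv2.resize(c["img"][140:250,270:440,::-1],None,fx=4.5,fy=4.5))
p=telemetry.read_state()["ee_pos"]; print(tray(p))
for z in (.02,.14): print((proj(c,[p[0],p[1],z])-[270,140])*4.5)
```

```text
t 13.55 pos [0.5732 0.1074 0.3124] xang 77.3 F [ 0.2 -0.4 -2.8] w 0.0296203533159918 tool cm [-34.1    2.83  11.65] spin -0.136 zax [-0. -0. -1.]
[-0.00304551  0.15395734]
[401.16098132 367.56925576]
[409.54589153 184.60078729]
```

View pics/s5.png

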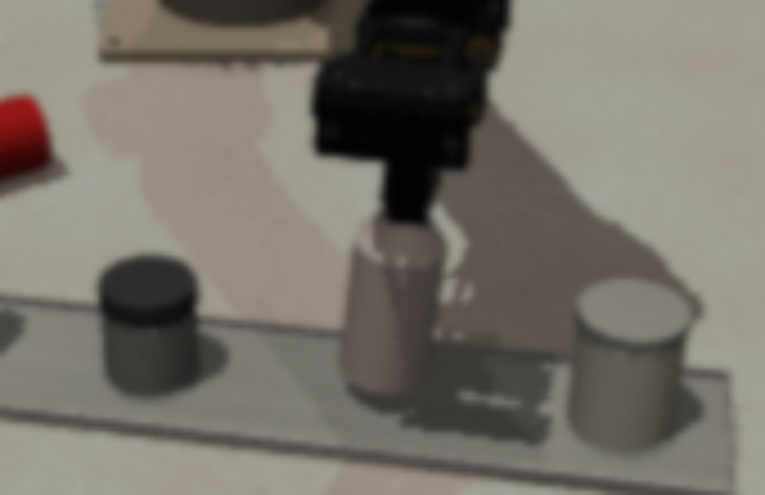

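The tall bottle hangs at (392,310), about 4° off vertical with its foot towards the middle, about 15 mm clear of the floor. I lower it and right it the same way.

{"op": "move_arm", "data": {
  "steps": [
    {"dx":0,"dy":0,"dz":0.5,"spin":0},
    {"dx":0,"dy":0,"dz":0.5,"spin":0},
    {"dx":0,"dy":0,"dz":0.3,"spin":0},
    {"dx":0,"dy":0,"dz":0.2,"spin":0},
    {"dx":0,"dy":0,"dz":0.15,"spin":0},
    {"dx":-0.3,"dy":0,"dz":0.1,"spin":0},
    {"dx":-0.3,"dy":0,"dz":0.1,"spin":0},
    {"dx":-0.1,"dy":0,"dz":0.05,"spin":0},
    {"dx":0,"dy":0,"dz":0,"spin":0},
    {"dx":0,"dy":0,"dz":0,"spin":0}
  ],
  "squeeze": 4
}}

```text
time: 14.6
ee_pos: [0.572, 0.1006, 0.2943]
eef_rot: [0.781, 0.625, 0.0, 0.0]
ft_force: [-0.5, -0.9, 6.1]
width: 0.0297
grip_force: 4.0
```

Grasp height is 0.130 m, which is right for an upright bottle, and the foot carries about 6 N. I ease off and release.

{"op": "move_arm", "data": {
  "steps": [
    {"dx":0,"dy":0,"dz":-0.05,"spin":0},
    {"dx":0,"dy":0,"dz":0,"spin":0},
    {"dx":0,"dy":0,"dz":0,"spin":0}
  ],
  "squeeze": 3
}}

```text
time: 14.9
ee_pos: [0.5718, 0.1007, 0.2943]
eef_rot: [0.781, 0.625, 0.0, 0.0]
ft_force: [-1.3, 0.2, 2.9]
width: 0.0296
grip_force: 3.0
```

{"op": "move_arm", "data": {
  "steps": [
    {"dx":0,"dy":0,"dz":0,"spin":0},
    {"dx":0,"dy":0,"dz":0,"spin":0},
    {"dx":0,"dy":0,"dz":0,"spin":0},
    {"dx":0,"dy":0,"dz":0,"spin":0},
    {"dx":0,"dy":0,"dz":-1,"spin":0},
    {"dx":0,"dy":0,"dz":-2,"spin":0},
    {"dx":0,"dy":0,"dz":-3,"spin":0},
    {"dx":0,"dy":0,"dz":-3,"spin":0},
    {"dx":0,"dy":0,"dz":-3,"spin":0},
    {"dx":0,"dy":0,"dz":0,"spin":0},
    {"dx":0,"dy":0,"dz":0,"spin":0}
  ],
  "claw": 5.5
}}

```text
time: 16.0
ee_pos: [0.5717, 0.1009, 0.4152]
eef_rot: [0.781, 0.625, 0.001, 0.001]
ft_force: [0.0, -0.3, -1.1]
width: 0.0547
grip_force: 0.0
```

Run:
```python
from h import *
c=imaging.camera("scene"); cv2.imwrite("pics/s6.png",cv2.resize(c["img"][140:260,170:450,::-1],None,fx=2.8,fy=2.8))
for p in ([.572,.1006],[.531,-.174]): print(tray(p).round(3))
s=telemetry.read_state(); print(s["time"],s["ee_pos"])
```

```text
[-0.003  0.147]
[ 0.005 -0.13 ]
16.05 [0.57159467 0.10067518 0.41409996]
```

View pics/s6.png

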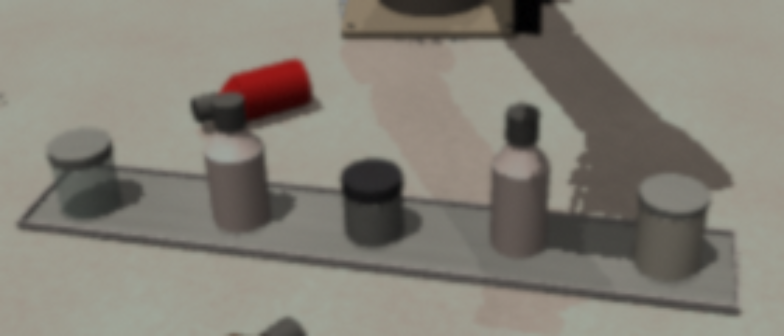

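Both bottles stand upright, the stout at (237,165) and the tall at (520,180), one in each gap. The jars are standing where they began, and the gripper is clear above.

```bash
python3 -c "
from bench import job
print(job.close_job())"
```

```text
the job is handed in; nothing more can be done
None
```

The job is handed in after about 16 s of the 58 s allowed: the final picture shows both bottles upright, one in each gap near the tray's centre line, with the jars standing where they began; no verdict was returned.

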